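# Snap the setting pins back into the clip rack

## Robot

A 7-joint arm with a two-finger parallel gripper is mounted at the origin on the work surface. World frame = base frame: x ahead of the robot, y to its left, z up, the work surface at z = 0. Lengths are in m, angles in rad, forces in N, time in s.
With the tool pointing down it reaches from about 0.4 to 0.875 m from the base axis. Payload 19.3 kg.
Tool frame: the origin (TCP) lies midway between the tips of the shut fingers; the grasp point (between the pads) lies 19 mm behind it; z points along the fingers, y is the direction in which the jaws open and shut (so a half turn about z gives the same grasp; the last joint's range is limited). The gripper opens to 85 mm and grips with 20 to 120 N. Pads are 22 mm wide; open, the fingers measure 114 mm over their backs; the gripper's body (76 mm by 85 mm) begins 54 mm behind the grasp point. The pads swing forward as they close: fully open they stand 13 mm farther back than shut.
Start: joints at [-1.287, 0.521, -0.036, 1.599, 0.021, 1.021, -0.113], TCP at [0.217, 0.586, 0.231] pointing down, gripper open.
Joint ranges: [-2.91, 2.91], [-0.3, 2.13], [-1.5, 1.42], [0.17, 2.43], [-1.26, 4.41], [0.16, 1.93], [-2.52, 2.52]. Speed limits (rad/s): [1.89, 1.89, 2.39, 2.39, 3.01, 3.01, 3.01].

## Interface

Orientations are given as [roll, pitch, yaw] about the fixed x, y, z axes, in that order (R = Rz(yaw) Ry(pitch) Rx(roll)).
In Python, from workcell import telemetry, cams, workorder gives the robot as it stands. The module is installed in compiled form; this text tells all that it offers.
- The arm moves only by the tool apply_moves, never from a script. Its argument "steps" is a list of rows, each a list of 4 numbers: the shift along the tool's x, y, z in cm, then the turn about the tool's z in rad. A call has exactly 10 rows; each row is the pose to reach, as a shift and turn from the pose commanded when the call began, along the tool's axes at that moment; what a row does not reach only later rows make up. A row lasts 1/12 s, in which the tool goes at most 41.7 mm and 7.16 degrees, less where a joint would pass 70% of its speed; a pose out of reach is approached as far as the arm can. A call with a gripper value outside its range is refused whole. "claw" is the closure, from 0 (fully open) to 1 (shut), set as the call begins (left out, the last holds). The fingers move at their own pace and stop on an object; "force" is the grip in N (left out, the last holds). Time passes only in rows, so rows that repeat a pose let the fingers close, or fill a call up. It gives the time, the measured TCP pose, the force and the opening at its end, in the units of the state.
- telemetry.observe(): the state, without advancing time (a new reading comes with each control period).
- cams.grab_frame(name): name is "side" or "top"; returns a dict with "color" (480x640x3 uint8, red, green, blue), "mtx" (3x3 intrinsics, pixels), "eye" and "orientation" of the camera in the world. Camera axes: x right, y down, z forward; pixel columns grow to the right and rows downward; lengths in m; the calibration is good to about 2 mm. A picture is of the moment at which its call begins. There is no depth.
- workorder.job_done(): hands the job in, once; it reports no verdict.
Trained networks look in the newest picture that a camera, given by its name, has taken for a name from the list of things; names that differ only in an ending like _2 or _b are one class to them, and where a whole thing is asked for, a point or a joint stands for the part that bears it (a point fixed in the world has none). Each returns a list of dicts, best first, with "score" (0 to 1); they miss things now and then, are a little off and sometimes report something else, mostly with a low value. They report only what shows in the picture. A call takes as long as a camera call. They do not tell look-alikes from the thing itself.
- cams.find_in(camera, name): "box" ([left, top, width, height] in pixels, round what is visible of it).
- cams.pinpoint(camera, name): "uv" ([column, row] in pixels: a listed point, or the origin of a listed thing).
The state is a dict: "clock": time; "qpos": joint angles; "qd": joint speeds; "joint_efforts": joint torques, N m; "position": TCP position; "tool_rot": TCP orientation; "force": force on the tool from outside, world axes, zero at the start; "moment": the same for the moment, N m; "grip_width": finger opening in m.
Only numpy, scipy, OpenCV 4.12 (cv2) and the standard library are available. Lean on these libraries where they do the work, as an engineer would, in place of code of your own. Each camera call takes 0.05 s, during which the arm holds its last target. There are 200 camera calls.

## Task

Put the machine's setting pins away in the clip rack. Lay the loose blue-knobbed pin across the mouths of the empty pair of clips over the blue marker, centred like its neighbours and with its knob on the same side as theirs, let go of it there, then press it down until both clips have snapped round it; also press the yellow-knobbed pin, which is only lying on its clips, fully home. Leave the two pins that are already home and the other things on the bench alone.

Things in the scene. Friction and masses are not known exactly. Their poses are not given: they have to be found in the camera images.
- rack: fixed black clip rack, base plate 150 x 270 x 12 mm; origin at the centre of its underside on the bench, z up. Four places at rack y = -96, -32, +32, +96 mm; a pin lies in a place along rack x, centred at x = 0, knob to rack -x. Each place has two sprung steel clips 12 mm wide at rack x = -36 and +36 mm, leaving 60 mm of barrel free between them.
- rack_lips (a point): middle of the rack at the height of the clips' lips, 47 mm above the bench. The clips open upwards: a flared mouth about 34 mm wide, its rim 56 mm above the bench, narrows to a 13 mm gap between two sprung lips. A pin laid on the lips rests, unsnapped, with its axis 54 mm above the bench.
- rack_seat (a point): middle of the rack at the axis height of a pin that is fully home, 40 mm above the bench (top of its barrel at 49 mm). Pressed down at mid-barrel with 8 to 12 N a laid pin passes the lips and clicks 14 mm down onto its seat.
- marker: blue marker plate 56 x 26 x 1.5 mm, fixed on the rack's base plate between the two clips of the one empty place, the place for the blue pin. Origin at the centre of that place, on top of the base plate (12 mm above the bench); axes parallel to the rack's.
- pin_blue_mid (a point): an aluminium setting pin: a plain barrel 18 mm in diameter and 100 mm long with a blue knob (14 mm diameter, 18 mm long) on one end; about 80 g. Loose, lying level in a pair of V-blocks, axis 34 mm above the bench. The point is the centre of the barrel, on its axis; x runs along the pin from the knob end to the plain end (the knob lies at -x).
- pin_blue_knob (a point): the middle of the blue knob, on the pin's axis, 60 mm from the barrel's centre.
- pin_blue: the same blue-knobbed pin as a body; same origin and axes as its centre point.
- pin_yellow_mid (a point): an aluminium setting pin: a plain barrel 18 mm in diameter and 100 mm long with a yellow knob (14 mm diameter, 18 mm long) on one end; about 80 g. It starts lying on the lips of one of the rack's places, not snapped in, axis about 54 mm above the bench. The point is the centre of the barrel, on its axis; x runs along the pin from the knob end to the plain end (the knob lies at -x).
- pin_yellow: the same yellow-knobbed pin as a body; same origin and axes as its centre point.
- pin_green_mid (a point): an aluminium setting pin: a plain barrel 18 mm in diameter and 100 mm long with a green knob (14 mm diameter, 18 mm long) on one end; about 80 g. Already home in the rack (axis 40 mm above the bench): leave it. The point is the centre of the barrel, on its axis; x runs along the pin from the knob end to the plain end (the knob lies at -x).
- pin_red_mid (a point): an aluminium setting pin: a plain barrel 18 mm in diameter and 100 mm long with a red knob (14 mm diameter, 18 mm long) on one end; about 80 g. Already home in the rack (axis 40 mm above the bench): leave it. The point is the centre of the barrel, on its axis; x runs along the pin from the knob end to the plain end (the knob lies at -x).
- vstand: fixed pair of V-blocks on a steel base plate 100 x 50 x 8 mm, origin at the centre of its underside; the pin lies along its x. The V-blocks are 14 mm wide, at x = -32 and +32 mm, their arms 33 mm high and 36 mm apart overall; between them 50 mm of the barrel is free.
- screwdriver: screwdriver lying on the bench, a bystander
- parts_jar: small jar, 60 mm in diameter, 75 mm high, standing on the bench, a bystander
- carton: cardboard carton 110 x 80 x 60 mm on the bench, a bystander
- wrench: wrench lying on the bench, a bystander
- weight: brass weight 44 mm in diameter, 30 mm high, on the bench, a bystander
Mind the look-alikes: they are no part of the job. What is shaped like the pin_yellow but orange or purple is not meant.

How it is judged:
By the outcome, as a careful person would: the job done as asked, in the order asked, and still so for the second after the job is handed in, with the robot touching nothing.
It also fails if it takes over 50 s, if anything falls off the work surface, if the arm or the gripper's body presses on something with over 40 N, if the wrist force passes 120 N, or if a joint passes its speed limit or range.

## Working session

There is one attempt and no reset: what is moved stays moved. The work goes in short steps, Python scripts to look and compute and a tool call to move; the robot and the scene stay as the last step left them, time stands still between calls to the robot, and variables do not carry over. Pictures are saved under pics/ and viewed, about 8 in all and at most 12, crops included, and the job is handed in when it is done.

Besides the shell and the picture viewer there is one more tool, called after "Emit:" as name([rows], argument=value, ...), one row to a line, values as JSON. apply_moves: Moves the arm, as the interface text tells. Its arguments: {"type":"object","properties":{"steps":{"type":"array"},"claw":{"type":"number"},"force":{"type":"number"}},"required":["steps"]}

```bash
mkdir -p pics; cat > h.py <<'E'
import numpy as np, cv2
from scipy.spatial.transform import Rotation as R
from workcell import telemetry, cams, workorder
def cam(name,save=None):
    f=cams.grab_frame(name)
    if save: cv2.imwrite('pics/'+save,f['color'][:,:,::-1])
    o=np.array(f['orientation'],float)
    f['R']=o if o.shape==(3,3) else (R.from_euler('xyz',o).as_matrix() if o.size==3 else R.from_quat(o).as_matrix())
    return f
def ray(f,uv):
    d=np.linalg.solve(np.array(f['mtx']),[uv[0],uv[1],1.]); return np.array(f['eye']),f['R']@d
def atz(f,uv,z):
    e,d=ray(f,uv); return e+d*(z-e[2])/d[2]
def proj(f,p):
    c=np.array(f['mtx'])@(f['R'].T@(np.array(p)-f['eye'])); return c[:2]/c[2]
E
python3 - <<'E'
from h import *
Z=dict(rack=0,rack_lips=.047,rack_seat=.04,marker=.012,pin_blue_mid=.034,pin_blue_knob=.034,pin_yellow_mid=.054,pin_green_mid=.04,pin_red_mid=.04,vstand=0)
for c in ['top','side']:
    f=cam(c,c+'1.png'); print(c,f['eye'],f['orientation'],f['mtx'])
    for n,z in Z.items():
        for r in cams.pinpoint(c,n)[:2]:
            print(n,round(r['score'],2),np.round(r['uv'],1),np.round(atz(f,r['uv'],z),4))
print(telemetry.observe())
E
```

```text
top [ 0.22709027 -0.02570008  1.4688079 ] [-2.90513702  0.00527829 -1.63854721] [[613.49199158   0.         309.30829663]
 [  0.         613.49199158 243.49623893]
 [  0.           0.           1.        ]]
rack 0.78 [259.1 263.3] [0.5395 0.0839 0.    ]
rack_lips 0.85 [260.8 258.2] [0.5416 0.0758 0.047 ]
rack_seat 0.7 [257.8 258.1] [0.5439 0.0834 0.04  ]
rack_seat 0.37 [433.1 276.8] [ 0.4702 -0.3277  0.04  ]
marker 0.75 [217.5 267.2] [0.5343 0.184  0.012 ]
pin_blue_mid 0.65 [436.7 281. ] [ 0.4606 -0.3363  0.034 ]
pin_blue_mid 0.46 [434.  277.9] [ 0.4684 -0.3308  0.034 ]
pin_blue_knob 0.87 [427.3 300.5] [ 0.4159 -0.3089  0.034 ]
pin_blue_knob 0.64 [433.1 277.6] [ 0.4693 -0.3288  0.034 ]
pin_yellow_mid 0.78 [258.  334.6] [0.3616 0.0905 0.054 ]
pin_yellow_mid 0.69 [271.2 259.9] [0.5342 0.051  0.054 ]
pin_green_mid 0.7 [242.7 257.1] [0.5488 0.1192 0.04  ]
pin_green_mid 0.29 [257.7 259.6] [0.5402 0.0838 0.04  ]
pin_red_mid 0.83 [297.5 255.2] [ 0.5444 -0.0114  0.04  ]
pin_red_mid 0.72 [434.1 280.5] [ 0.4612 -0.3291  0.04  ]
vstand 0.65 [433.  279.4] [ 0.4707 -0.3352  0.    ]
side [ 0.10815
[... 1024 characters left out ...]
1] [ 0.4587 -0.339   0.    ]
{'clock': 1.1, 'qpos': array([-1.28722631,  0.5213876 , -0.03631914,  1.59948062,  0.02120381,
        1.02109475, -0.11282089]), 'qd': array([ 0.00078614,  0.00072707,  0.00069411,  0.00171693,  0.00101194,
        0.00101221, -0.00176476]), 'joint_efforts': array([ 2.96665730e-04, -9.26829815e+01,  1.97815798e+00, -3.70276558e+01,
        1.80644245e-02,  1.84072531e-03, -4.60895330e-05]), 'position': array([0.21653707, 0.58629575, 0.23130525]), 'tool_rot': array([ 3.14157876e+00, -8.73997547e-06,  2.78777707e+00]), 'force': array([ 0.50978057, -0.34221719, -0.03036214]), 'moment': array([-0.06332188, -0.0310927 , -0.02602853]), 'grip_width': 0.085709431812163}
```

```bash
python3 - <<'E'
import cv2,numpy as np
t=cv2.imread('pics/top1.png'); s=cv2.imread('pics/side1.png')
a=cv2.resize(t[200:350,190:340],(600,600),interpolation=cv2.INTER_CUBIC)
b=cv2.resize(t[240:320,390:480],(200,178)); 
cv2.imwrite('pics/t_crop.png',a)
c=cv2.resize(s[170:400,200:420],(574,600),interpolation=cv2.INTER_CUBIC)
cv2.imwrite('pics/s_crop.png',c)
E
```

```text
(no output)
```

View pics/top1.png

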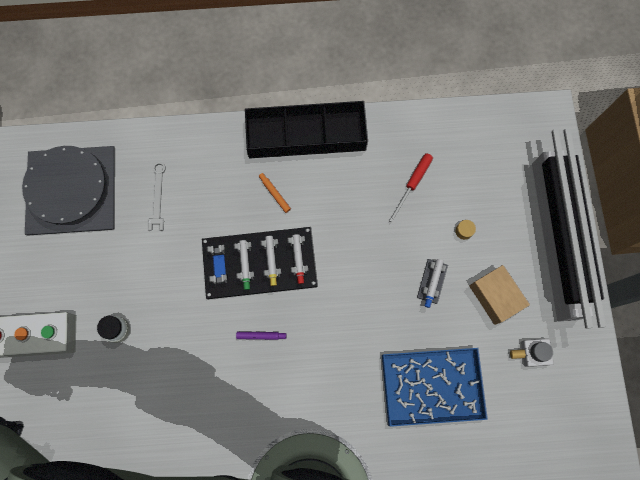

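View pics/t_crop.png

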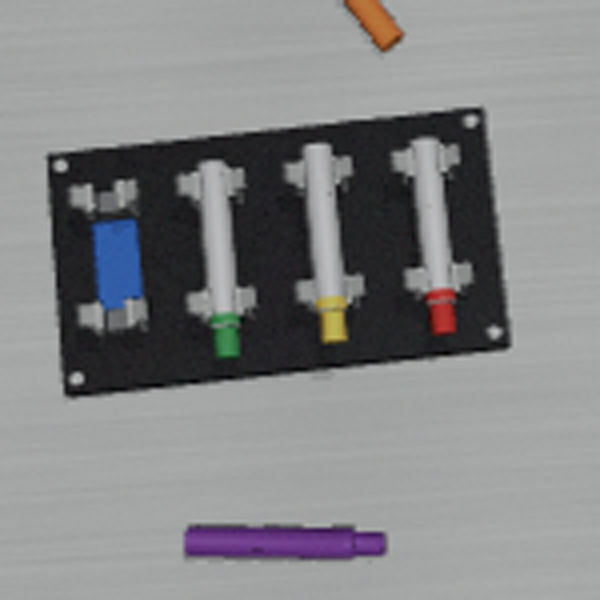

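View pics/s_crop.png

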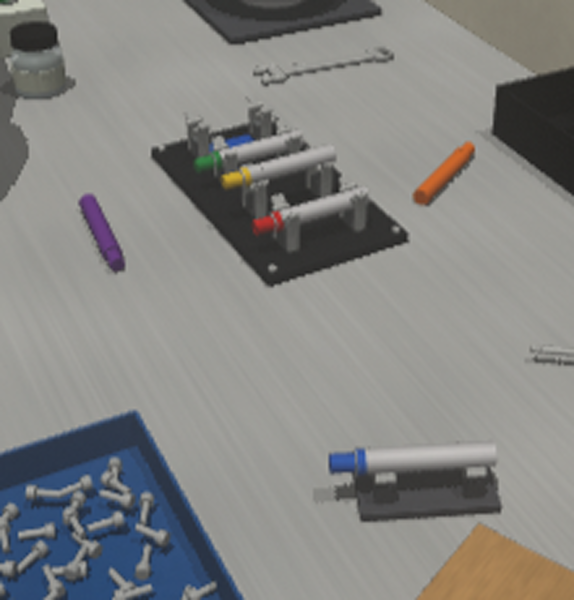

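```bash
cat > m.py <<'E'
from h import *
def comp(mask,seed):
    n,l,s,c=cv2.connectedComponentsWithStats(mask.astype(np.uint8)); 
    ids=[i for i in range(1,n) if s[i,4]>=8]; i=min(ids,key=lambda i:np.hypot(*(c[i]-seed))); return l==i,c[i]
def plane(f,mask,z):
    v,u=np.nonzero(mask); return np.array([atz(f,(a,b),z)[:2] for a,b in zip(u,v)])
def pinaxis(P):
    # min-area rectangle of pin silhouette: centre, long direction, sizes
    return cv2.minAreaRect((P*1000).astype(np.float32))
E
python3 - <<'E'
from m import *
for c in ['top','side']:
    f=cam(c); im=f['color'].astype(int); hsv=cv2.cvtColor(f['color'],cv2.COLOR_RGB2HSV); H,S,V=[hsv[:,:,i].astype(int) for i in range(3)]
    print(c)
    blue=(abs(H-110)<15)&(S>120)
    seeds=dict(top=[(218,266),(429,300)],side=[(289,225),(332,345)])[c]
    for s,z in zip(seeds,(.0135,.034)):
        m,cc=comp(blue,np.array(s)); P=plane(f,m,z); r=cv2.minAreaRect((P*1000).astype(np.float32)); print('blue',cc,m.sum(),P.mean(0),r)
    # other knobs
    for nm,h,s,z in [('yel',25,dict(top=(273,281),side=(289,239))[c],.054),('grn',62,dict(top=(247,284),side=(279,232))[c],.04),('red',0,dict(top=(300,277),side=(302,256))[c],.04)]:
        m,cc=comp((np.minimum(abs(H-h),abs(H-180-h))<12)&(S>110)&(V>60),np.array(s)); P=plane(f,m,z); print(nm,cc,m.sum(),P.mean(0))
    if c=='top':
        dark=(V<60); m,cc=comp(dark,np.array((230,285))); m=cv2.morphologyEx(m.astype(np.uint8),cv2.MORPH_CLOSE,np.ones((25,25)));
        v,u=np.nonzero(m); r=cv2.minAreaRect(np.stack([u,v],1).astype(np.float32)); print(r)
        hull=cv2.convexHull(np.stack([u,v],1)); ap=cv2.approxPolyDP(hull,6,True)[:,0]; print(ap)
        P=plane(f,m,.012); print('rack',P.mean(0),cv2.minAreaRect((P*1000).astype(np.float32)))
    sx=[420,250,455,315] if c=='top' else [320,330,400,380]
    sub=f['color'][sx[1]:sx[3],sx[0]:sx[2]]
    cv2.imwrite(f'pics/stand_{c}.png',cv2.resize(sub[:,:,::-1],None,fx=8,fy=8,interpolation=cv2.INTER_CUBIC))
E
python3 - <<'E'
import cv2,numpy as np
a=cv2.imread('pics/stand_top.png');b=cv2.imread('pics/stand_side.png')
o=np.zeros((520,800,3),np.uint8);o[:,:280]=a;b=cv2.resize(b,(512,320));o[:320,285:797]=b;cv2.imwrite('pics/stand.png',o)
E
```

```text
top
blue [218.79841897 264.84189723] 253 [0.53958901 0.18049556] ((538.0012817382812, 180.30844116210938), (54.73283767700195, 29.40361976623535), 3.3740808963775635)
blue [428.32258065 301.        ] 62 [ 0.41457502 -0.3111845 ] ((413.65069580078125, -312.56719970703125), (17.161537170410156, 25.146642684936523), 75.57349395751953)
yel [272.81428571 279.87142857] 70 [0.48629824 0.04977322]
grn [246.48837209 285.09302326] 43 [0.48064799 0.11315429]
red [300.12857143 277.61428571] 70 [ 0.48983343 -0.01421603]
((258.1219177246094, 262.5975646972656), (60.62690734863281, 111.20453643798828), 83.6598129272461)
[[316 286]
 [207 298]
 [202 239]
 [309 227]]
rack [0.53870265 0.08443584] ((539.7119140625, 84.34081268310547), (150.30374145507812, 267.3892822265625), 2.4788286685943604)
side
blue [291.19230769 223.34615385] 26 [0.55029269 0.18375871] ((550.6920776367188, 183.8915252685547), (24.58302879333496, 14.31283187866211), 1.1233798265457153)
blue [330.89090909 346.50909091] 55 [ 0.41121402 -0.30866938] ((410.6908264160156, -308.35101318359375), (12.84919548034668, 16.65106773376465), 63.072566986083984)
yel [289.94642857 238.125     ] 56 [0.48825618 0.04897316]
grn [277.95238095 231.42857143] 21 [0.48340327 0.11549697]
red [302.10169492 255.11864407] 59 [ 0.49123874 -0.01449414]
```

View pics/stand.png

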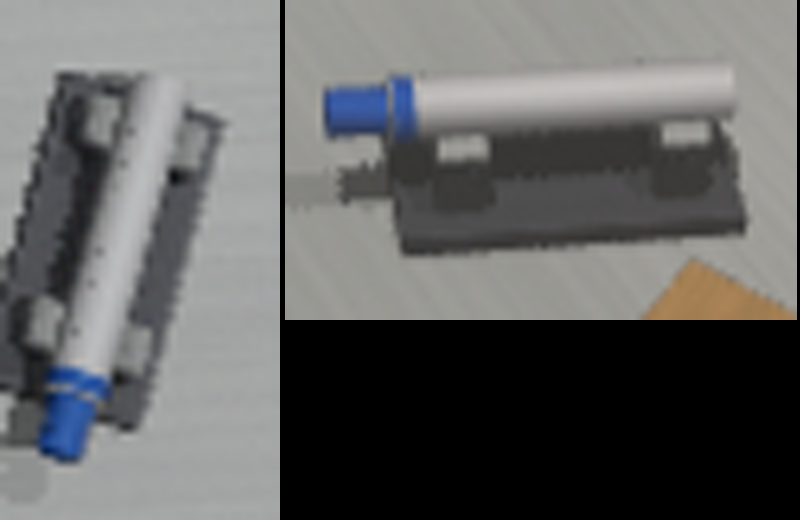

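```bash
python3 - <<'E'
from m import *
f=cam('top'); g=cam('side')
w=lambda x,y:(190+(x+.5)/4-.5,200+(y+.5)/4-.5)
S=[atz(f,w(*p),.012)[:2] for p in [(61,166),(470,121),(494,332),(77,378)]]  # (+x+y),(+x-y),(-x-y),(-x+y)
C=[atz(f,w(*p),.012)[:2] for p in [(48,155),(484,107),(511,348),(66,397)]]
for Q in (S,C):
    Q=np.array(Q); d=(Q[0]+Q[3]-Q[1]-Q[2]); e=Q[0]+Q[1]-Q[2]-Q[3]
    print(Q.mean(0),np.degrees(np.arctan2(-d[0],d[1])),np.degrees(np.arctan2(e[1],e[0])),np.linalg.norm(d)/2,np.linalg.norm(e)/2)
# pin ends
for F,k,p in [(f,(427.7,307.3),(440,259.6)),(g,(326.3,347.2),(390.3,344.3))]:
    a,b=atz(F,k,.034)[:2],atz(F,p,.034)[:2]; d=b-a; L=np.linalg.norm(d)
    print('pin',a,b,L,np.degrees(np.arctan2(d[1],d[0])),'mid', b-d/L*.05, a+d/L*.068)
# barrel segmentation in top: bright
V=cv2.cvtColor(f['color'],cv2.COLOR_RGB2HSV)[:,:,2]
# side-camera check of rack screw corners: predicted
th=np.radians(3); Rz=np.array([[np.cos(th),-np.sin(th)],[np.sin(th),np.cos(th)]])
im=f['color'].copy(); 
# green/red/yellow pin plain ends in top crop
for n,p,z in [('g',(211,163),.04),('y',(318,146),.054),('r',(425,140),.04)]: print(n,atz(f,w(*p),z)[:2])
s=telemetry.observe(); print(s['clock'],s['position'],s['tool_rot'])
E
```

```text
[0.54112371 0.08410626] 2.4862516513847774 2.5107509058697084 0.2516214746192133 0.13185502107429442
[0.53971138 0.08309943] 2.4813962389887645 2.424556057932885 0.2683145903530196 0.1504635672797994
pin [ 0.39988925 -0.30804812] [ 0.51156379 -0.35020808] 0.11936777482460385 -20.68278978814849 mid [ 0.46478628 -0.33254839] [ 0.46350666 -0.3320653 ]
pin [ 0.40288845 -0.30644942] [ 0.511548   -0.35323508] 0.11830382918311495 -23.29531211020925 mid [ 0.46562407 -0.33346156] [ 0.46534501 -0.33334141]
g [0.58987318 0.11825623]
y [0.59233476 0.05285614]
r [ 0.59522318 -0.01074772]
1.3 [0.21655008 0.58628302 0.23129702] [-3.14158534e+00 -2.87353520e-05  2.78773382e+00]
```

Emit:
apply_moves([
  [-3.35, -2.35, 0, 0],
  [-6.7, -4.7, 0, 0],
  [-10.05, -7.05, 0, 0],
  [-13.4, -9.4, 0, 0],
  [-16.75, -11.75, 0, 0],
  [-20.1, -14.1, 0, 0],
  [-23.45, -16.45, 0, 0],
  [-26.8, -18.8, 0, 0],
  [-30.15, -21.15, 0, 0],
  [-33.5, -23.5, 0, 0.03],
], claw=0)

```text
clock: 2.13
position: [0.4502, 0.248, 0.2316]
tool_rot: [3.141, 0.0, 2.758]
force: [0.3, 0.7, -0.4]
grip_width: 0.085
```

```bash
cat >> h.py <<'E'
def to(x,y,z,yaw):
    s=telemetry.observe(); p=np.array(s['position']); M=R.from_euler('xyz',s['tool_rot']).as_matrix()
    d=M.T@(np.array([x,y,z])-p)*100; y0=np.arctan2(M[1,0],M[0,0]); t=-((yaw-y0+np.pi)%(2*np.pi)-np.pi)
    print('t',round(s['clock'],2),'pos',p.round(4),'yaw',y0.round(4),'F',np.round(s['force'],1),'w',round(s['grip_width'],4),'-> delta cm',d.round(2),'turn',t.round(3),'q',np.round(s['qpos'],2))
E
python3 -c "
from h import *
to(.465,-.333,.15,np.pi-.384)"
```

```text
t 2.13 pos [0.4502 0.248  0.2316] yaw 2.7585 F [ 0.3  0.7 -0.4] w 0.085 -> delta cm [-23.09 -53.34   8.14] turn 0.001 q [-0.67  0.35  0.07  1.89 -0.03  0.9   0.6 ]
```

Emit:
apply_moves([
  [-1.5, -3.55, 0, 0],
  [-3.0, -7.1, 0, 0],
  [-4.5, -10.65, 0, 0],
  [-6.0, -14.2, 0, 0],
  [-7.6, -17.75, 0, 0],
  [-9.2, -21.3, 0, 0],
  [-10.8, -24.85, 0, 0],
  [-12.3, -28.4, 0, 0],
  [-13.8, -31.95, 0, 0],
  [-15.4, -35.5, 0, 0],
])

```text
clock: 2.97
position: [0.4589, -0.1389, 0.2316]
tool_rot: [3.141, 0.001, 2.758]
force: [1.2, -0.6, 1.3]
grip_width: 0.0852
```

```bash
python3 -c "
from h import *
to(.465,-.333,.12,np.pi-.384)"
```

```text
t 2.97 pos [ 0.4589 -0.1389  0.2316] yaw 2.7579 F [ 1.2 -0.6  1.3] w 0.0852 -> delta cm [ -7.83 -17.77  11.16] turn 0.0 q [-0.02  0.3   0.24  1.98 -0.09  0.87  1.45]
```

Emit:
apply_moves([
  [-1.3, -3.0, 1.5, 0],
  [-2.6, -6.0, 3.0, 0],
  [-3.9, -9.0, 5.0, 0],
  [-5.2, -12.0, 7.0, 0],
  [-6.5, -15.0, 9.0, 0],
  [-7.4, -17.0, 10.5, 0],
  [-7.8, -17.8, 11.2, 0],
  [-7.8, -17.8, 11.2, 0],
  [-7.8, -17.8, 11.2, 0],
  [-7.8, -17.8, 11.2, 0],
], claw=0.4)

```text
clock: 3.8
position: [0.4655, -0.3302, 0.12]
tool_rot: [3.141, 0.001, 2.759]
force: [0.5, -0.3, 0.4]
grip_width: 0.0511
```

```bash
python3 - <<'E'
from m import *
to(.465,-.333,.012,np.pi-.384)
f=cam('top'); g=cam('side')
a=cv2.resize(f['color'][240:330,380:480],(500,450),interpolation=cv2.INTER_CUBIC); b=cv2.resize(g['color'][280:400,300:360+60],(300,300))
b=cv2.resize(g['color'][270:390,310:430],(450,450),interpolation=cv2.INTER_CUBIC)
cv2.imwrite('pics/pre.png',np.hstack([a[:,100:450],b])[:,:,::-1])
E
```

```text
t 3.8 pos [ 0.4655 -0.3302  0.12  ] yaw 2.7589 F [ 0.5 -0.3  0.4] w 0.0511 -> delta cm [-0.05 -0.29 10.8 ] turn 0.001 q [ 0.36  0.59  0.22  1.85 -0.19  0.72  1.87]
```

View pics/pre.png

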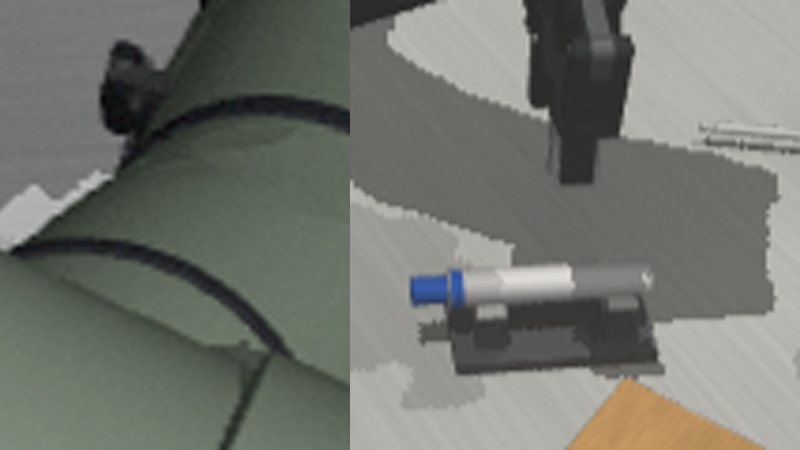

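Emit:
apply_moves([
  [0, 0, 1.5, 0],
  [0, 0, 3.0, 0],
  [0, 0, 4.5, 0],
  [0, 0, 5.5, 0],
  [0, 0, 6.0, 0],
  [0, 0, 6.0, 0],
  [0, 0, 6.0, 0],
  [0, 0, 6.0, 0],
  [0, 0, 6.0, 0],
  [0, 0, 6.0, 0],
])

```text
clock: 4.73
position: [0.4651, -0.3315, 0.0599]
tool_rot: [-3.141, 0.001, 2.758]
force: [0.1, -0.4, 0.1]
grip_width: 0.0511
```

```bash
python3 - <<'E'
from m import *
to(.465,-.333,.012,np.pi-.384)
E
```

```text
t 4.73 pos [ 0.4651 -0.3315  0.0599] yaw 2.7577 F [ 0.1 -0.4  0.1] w 0.0511 -> delta cm [-0.04 -0.14  4.79] turn 0.0 q [ 0.38  0.69  0.19  1.88 -0.21  0.6   1.89]
```

Emit:
apply_moves([
  [0, -0.15, 1.2, 0],
  [0, -0.15, 2.4, 0],
  [0, -0.15, 3.6, 0],
  [0, -0.15, 4.4, 0],
  [0, -0.15, 4.8, 0],
  [0, -0.15, 4.8, 0],
  [0, -0.15, 4.8, 0],
  [0, -0.15, 4.8, 0],
  [0, -0.15, 4.8, 0],
  [0, -0.15, 4.8, 0],
])

```text
clock: 5.57
position: [0.4646, -0.3328, 0.0117]
tool_rot: [-3.142, 0.001, 2.758]
force: [-0.6, 0.2, 0.7]
grip_width: 0.0516
```

Emit:
apply_moves([
  [0, 0, 0, 0],
  [0, 0, 0, 0],
  [0, 0, 0, 0],
  [0, 0, 0, 0],
  [0, 0, 0, 0],
  [0, 0, 0, 0],
  [0, 0, 0, 0],
  [0, 0, 0, 0],
  [0, 0, 0, 0],
  [0, 0, 0, 0],
], claw=1, force=30)

```text
clock: 6.4
position: [0.466, -0.3293, 0.0116]
tool_rot: [3.137, -0.001, 2.761]
force: [5.3, 21.2, 12.4]
grip_width: 0.0175
```

```bash
python3 - <<'E'
from m import *
to(.465,-.333,.012,np.pi-.384)
g=cam('side')
print([ (round(r['score'],2),np.round(r['uv'],1)) for r in cams.pinpoint('side','pin_blue_knob')])
cv2.imwrite('pics/grip.png',cv2.resize(g['color'][270:390,310:430],(600,600),interpolation=cv2.INTER_CUBIC)[:,:,::-1])
E
```

```text
t 6.4 pos [ 0.466  -0.3293  0.0116] yaw 2.7607 F [ 5.3 21.2 12.4] w 0.0175 -> delta cm [-0.05 -0.39 -0.04] turn 0.003 q [ 0.4   0.76  0.16  1.88 -0.23  0.51  1.91]
[(0.97, array([330.6, 346.4]))]
```

View pics/grip.png

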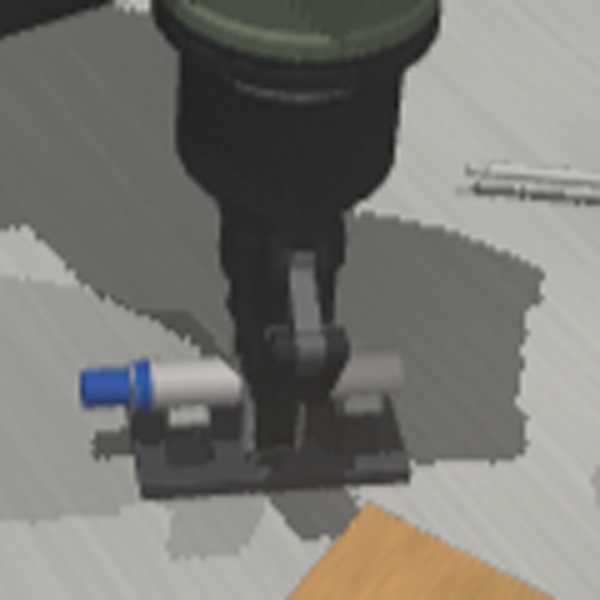

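Emit:
apply_moves([
  [0, 0.1, 0, 0],
  [0, 0.2, 0, 0],
  [0, 0.3, 0, 0],
  [0, 0.4, 0, 0],
  [0, 0.4, 0, 0],
  [0, 0.4, 0, 0],
  [0, 0.4, 0, 0],
  [0, 0.4, 0, 0],
  [0, 0.4, 0, 0],
  [0, 0.4, 0, 0],
])

```text
clock: 7.33
position: [0.4661, -0.3291, 0.0117]
tool_rot: [3.142, 0.001, 2.758]
force: [-0.7, 1.1, 5.8]
grip_width: 0.0169
```

```bash
python3 - <<'E'
from m import *
to(.465,-.333,.012,np.pi-.384)
E
```

```text
t 7.33 pos [ 0.4661 -0.3291  0.0117] yaw 2.758 F [-0.7  1.1  5.8] w 0.0169 -> delta cm [-0.05 -0.41 -0.03] turn 0.0 q [ 0.4   0.76  0.16  1.89 -0.23  0.51  1.91]
```

Emit:
apply_moves([
  [0, 0, -0.5, 0],
  [0, 0, -1.5, 0],
  [0, 0, -3, 0],
  [0, 0, -5, 0],
  [0, 0, -7.5, 0],
  [0, 0, -10, 0],
  [0, 0, -12, 0],
  [0, 0, -13, 0],
  [0, 0, -13, 0],
  [0, 0, -13, 0],
], force=60)

```text
clock: 8.17
position: [0.4658, -0.3289, 0.1412]
tool_rot: [3.142, 0.0, 2.758]
force: [0.5, 0.4, -0.7]
grip_width: 0.0163
```

```bash
python3 - <<'E'
from m import *
to(.536,.18,.142,np.pi+.0436)
E
```

```text
t 8.17 pos [ 0.4658 -0.3289  0.1412] yaw 2.7579 F [ 0.5  0.4 -0.7] w 0.0163 -> delta cm [12.54 49.81 -0.08] turn -0.427 q [ 0.34  0.56  0.24  1.84 -0.18  0.76  1.86]
```

Emit:
apply_moves([
  [0.4, 1.6, 0, -0.02],
  [1.2, 4.8, 0, -0.05],
  [2.1, 8.4, 0, -0.09],
  [3.0, 12, 0, -0.13],
  [3.9, 15.6, 0, -0.17],
  [4.8, 19.2, 0, -0.21],
  [5.7, 22.8, 0, -0.25],
  [6.6, 26.4, 0, -0.29],
  [7.5, 30, 0, -0.33],
  [8.5, 33.6, 0, -0.37],
])

```text
clock: 9.0
position: [0.5121, 0.0161, 0.14]
tool_rot: [-3.141, -0.002, 3.13]
force: [1.2, 0.3, -1.1]
grip_width: 0.0163
```

```bash
python3 - <<'E'
from m import *
to(.536,.18,.12,np.pi+.0436)
E
```

```text
t 9.0 pos [0.5121 0.0161 0.14  ] yaw 3.1297 F [ 1.2  0.3 -1.1] w 0.0163 -> delta cm [-2.2  16.42  1.99] turn -0.056 q [-0.25  0.48  0.13  1.98 -0.09  0.69  1.5 ]
```

Emit:
apply_moves([
  [-0.3, 3.2, 0, -0.01],
  [-0.8, 6.4, 0, -0.03],
  [-1.2, 9.6, 0, -0.05],
  [-1.7, 12.5, 0, -0.055],
  [-2.1, 15, 0.5, -0.055],
  [-2.2, 16.2, 1.2, -0.055],
  [-2.2, 16.4, 2, -0.055],
  [-2.2, 16.4, 2, -0.055],
  [-2.2, 16.4, 2, -0.055],
  [-2.2, 16.4, 2, -0.055],
])

```text
clock: 9.83
position: [0.5371, 0.1763, 0.1211]
tool_rot: [-3.141, -0.001, -3.102]
force: [-0.7, 0.6, -0.5]
grip_width: 0.016
```

```bash
python3 - <<'E'
from m import *
to(.536,.18,.12,np.pi+.0436)
f=cam('top'); g=cam('side'); 
cv2.imwrite('pics/hov_t.png',f['color'][:,:,::-1]);cv2.imwrite('pics/hov_s.png',g['color'][:,:,::-1])
a=cv2.resize(f['color'][200:320,180:320],(400,343),interpolation=cv2.INTER_CUBIC); b=cv2.resize(g['color'][160:280,230:370],(800,686),interpolation=cv2.INTER_CUBIC)
b=cv2.resize(g['color'][150:270,230:350],(400,400),interpolation=cv2.INTER_CUBIC)
o=np.zeros((400,800,3),np.uint8);o[:343,:400]=a;o[:,400:]=b
cv2.imwrite('pics/hov.png',o[:,:,::-1])
hsv=cv2.cvtColor(g['color'],cv2.COLOR_RGB2HSV).astype(int)
bl=(abs(hsv[:,:,0]-110)<15)&(hsv[:,:,1]>110)
n,l,s,c=cv2.connectedComponentsWithStats(bl.astype(np.uint8))
for i in range(1,n):
    if s[i,4]>15: print(s[i],c[i])
s=telemetry.observe();p=s['position'];yaw=s['tool_rot'][2]
kn=np.array([p[0]+.06*np.cos(yaw),p[1]+.06*np.sin(yaw),p[2]+.0223])
pe=np.array([p[0]-.05*np.cos(yaw),p[1]-.05*np.sin(yaw),p[2]+.0223])
print('pred knob side',proj(g,kn),'end',proj(g,pe),'top knob',proj(f,kn),'end',proj(f,pe))
E
```

```text
t 9.83 pos [0.5371 0.1763 0.1211] yaw -3.1023 F [-0.7  0.6 -0.5] w 0.016 -> delta cm [0.09 0.37 0.11] turn -0.004 q [-0.5   0.57  0.11  1.86 -0.09  0.71  1.27]
[264 186   6   4  22] [266.5 187.5]
[287 222   9   4  22] [291.04545455 223.40909091]
[ 168  328  131  126 5681] [231.39042422 395.70550959]
[256 431   7   5  17] [259.23529412 432.82352941]
[238 438   6   5  17] [240.94117647 439.94117647]
pred knob side [265.10082567 186.43790332] end [303.27986876 178.15500843] top knob [213.6283064  280.47979936] end [210.1468126  232.18546795]
```

View pics/hov.png

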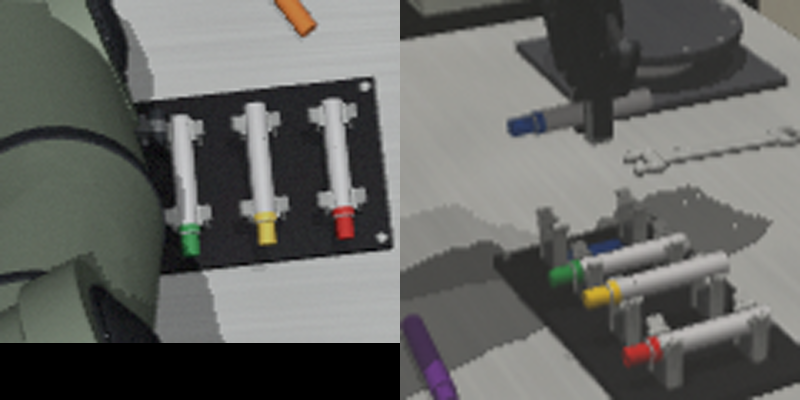

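Emit:
apply_moves([
  [0.05, 0.1, 1, 0],
  [0.1, 0.2, 2, 0],
  [0.1, 0.2, 3, 0],
  [0.1, 0.2, 4, 0],
  [0.1, 0.2, 5, 0],
  [0.1, 0.2, 5, 0],
  [0.1, 0.2, 5, 0],
  [0.1, 0.2, 5, 0],
  [0.1, 0.2, 5, 0],
  [0.1, 0.2, 5, 0],
])

```text
clock: 10.77
position: [0.5363, 0.1801, 0.0718]
tool_rot: [3.141, 0.001, -3.101]
force: [0.4, -1.2, -0.6]
grip_width: 0.0163
```

```bash
python3 - <<'E'
from m import *
to(.536,.18,.038,np.pi+.0436)
g=cam('side'); cv2.imwrite('pics/low_s.png',g['color'][:,:,::-1])
b=cv2.resize(g['color'][165:265,240:350],(660,600),interpolation=cv2.INTER_CUBIC)
cv2.imwrite('pics/low.png',b[:,:,::-1])
s=telemetry.observe();p=s['position'];yaw=s['tool_rot'][2]
d=np.array([np.cos(yaw),np.sin(yaw),0]); c=np.array(p)+[0,0,.0223]
q=lambda x:(proj(g,x)-[240,165]+.5)*6
for k in (.068,.050,-.05): print(k,proj(g,c+d*k),'crop',q(c+d*k))
u0=proj(g,c)
for e in np.eye(3)*.01: print('px/cm',proj(g,c+e)-u0)
C=np.array([.5402,.0837]);Rz=lambda a:np.array([[np.cos(a),-np.sin(a)],[np.sin(a),np.cos(a)]])
for n,y,z in [('grn',.032,.04),('yel',-.032,.054),('red',-.096,.04)]:
    for k in (-.068,-.05,.05): print(n,k,q([*(C+Rz(.0436)@[k,y]),z]).round(1))
E
```

```text
t 10.77 pos [0.5363 0.1801 0.0718] yaw -3.1005 F [ 0.4 -1.2 -0.6] w 0.0163 -> delta cm [ 0.04 -0.01  3.38] turn -0.003 q [-0.5   0.65  0.09  1.88 -0.1   0.61  1.27]
0.068 [262.55991758 204.21180867] crop [138.35950549 238.27085201]
0.05 [268.8947205  202.72368505] crop [176.36832299 229.34211029]
-0.05 [302.67882762 194.78738009] crop [379.07296574 181.72428055]
px/cm [ 3.43070866 -0.73128737]
px/cm [-1.48343287 -1.4594379 ]
px/cm [-0.12961623 -3.39506519]
grn -0.068 [206.1 411. ]
grn -0.05 [244.2 400.8]
grn 0.05 [447.6 346.3]
yel -0.068 [270.1 450.1]
yel -0.05 [309.7 439.1]
yel 0.05 [520.1 380.7]
red -0.068 [342.4 553.7]
red -0.05 [382.9 541.5]
red 0.05 [597.9 477.2]
```

View pics/low.png

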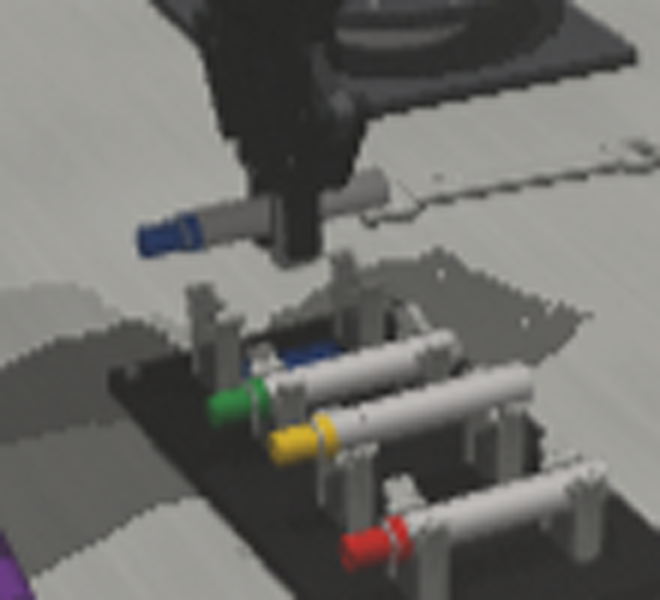

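Emit:
apply_moves([
  [-0.15, 0.25, 0.5, 0],
  [-0.15, 0.25, 1.0, 0],
  [-0.15, 0.25, 1.5, 0],
  [-0.15, 0.25, 2.0, 0],
  [-0.15, 0.25, 2.4, 0],
  [-0.15, 0.25, 2.7, 0],
  [-0.15, 0.25, 3.0, 0],
  [-0.15, 0.25, 3.2, 0],
  [-0.15, 0.25, 3.3, 0],
  [-0.15, 0.25, 3.3, 0],
])

```text
clock: 11.65
position: [0.5374, 0.1825, 0.0381]
tool_rot: [-3.141, -0.0, -3.1]
force: [-0.2, 0.0, -2.4]
grip_width: 0.0168
```

```bash
python3 - <<'E'
from m import *
to(.538,.1825,.034,np.pi+.0436)
E
```

```text
t 11.65 pos [0.5374 0.1825 0.0381] yaw -3.1005 F [-0.2  0.  -2.4] w 0.0168 -> delta cm [-0.06 -0.    0.41] turn -0.002 q [-0.49  0.71  0.08  1.89 -0.1   0.55  1.27]
```

Emit:
apply_moves([
  [0, 0, 0.1, 0],
  [0, 0, 0.1, 0],
  [0, 0, 0.2, 0],
  [0, 0, 0.2, 0],
  [0, 0, 0.3, 0],
  [0, 0, 0.3, 0],
  [0, 0, 0.35, 0],
  [0, 0, 0.35, 0],
  [0, 0, 0.35, 0],
  [0, 0, 0.35, 0],
])

```text
clock: 12.48
position: [0.5374, 0.1826, 0.0348]
tool_rot: [-3.142, 0.0, -3.1]
force: [-0.6, -0.2, -1.1]
grip_width: 0.0162
```

```bash
python3 - <<'E'
from m import *
to(.538,.1825,.0317,np.pi+.0436)
g=cam('side'); cv2.imwrite('pics/low2_s.png',g['color'][:,:,::-1])
b=cv2.resize(g['color'][165:265,240:350],(660,600),interpolation=cv2.INTER_CUBIC)
cv2.imwrite('pics/low2.png',b[:,:,::-1])
q=lambda x:(proj(g,x)-[240,165]+.5)*6
C=np.array([.5402,.0837]);a=.0436;Rz=np.array([[np.cos(a),-np.sin(a)],[np.sin(a),np.cos(a)]])
for k in (-.068,-.05,.05): print(k,q([*(C+Rz@[k,.096]),.056]).round(1))
E
```

```text
t 12.48 pos [0.5374 0.1826 0.0348] yaw -3.1004 F [-0.6 -0.2 -1.1] w 0.0162 -> delta cm [-0.06 -0.01  0.31] turn -0.002 q [-0.49  0.71  0.08  1.89 -0.1   0.54  1.27]
-0.068 [143.7 316.2]
-0.05 [181.  306.9]
0.05 [380.2 257.2]
```

View pics/low2.png

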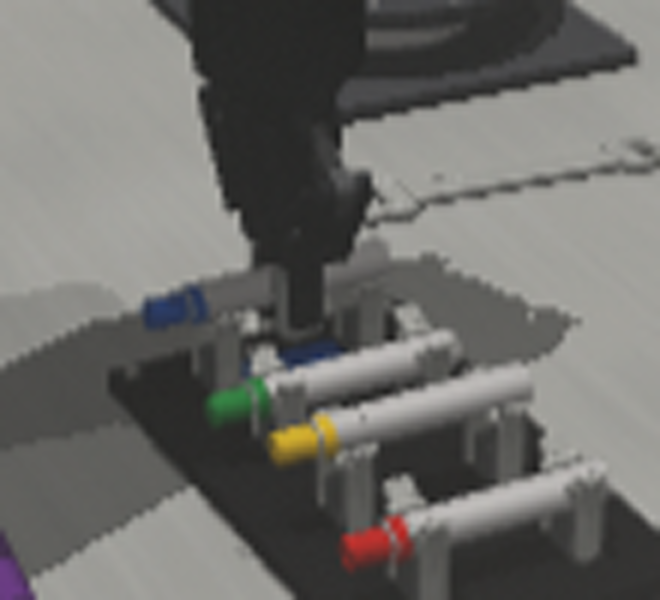

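Emit:
apply_moves([
  [0, 0, 0.05, 0],
  [0, 0, 0.1, 0],
  [0, 0, 0.15, 0],
  [0, 0, 0.2, 0],
  [0, 0, 0.25, 0],
  [0, 0, 0.3, 0],
  [0, 0, 0.3, 0],
  [0, 0, 0.3, 0],
  [0, 0, 0.3, 0],
  [0, 0, 0.3, 0],
])

```text
clock: 13.37
position: [0.5375, 0.1825, 0.0318]
tool_rot: [-3.142, 0.0, -3.101]
force: [0.2, -2.2, 0.6]
grip_width: 0.0161
```

Emit:
apply_moves([
  [0, 0, 0.05, 0],
  [0, 0, 0.1, 0],
  [0, 0, 0.1, 0],
  [0, 0, 0.1, 0],
  [0, 0, 0.1, 0],
  [0, 0, 0.1, 0],
  [0, 0, 0.1, 0],
  [0, 0, 0.1, 0],
  [0, 0, 0.1, 0],
  [0, 0, 0.1, 0],
])

```text
clock: 14.2
position: [0.5376, 0.1826, 0.0309]
tool_rot: [3.142, 0.0, -3.1]
force: [0.7, -1.9, 5.5]
grip_width: 0.016
```

Emit:
apply_moves([
  [0, 0, -0.03, 0],
  [0, 0, -0.03, 0],
  [0, 0, -0.03, 0],
  [0, 0, -0.03, 0],
  [0, 0, -0.03, 0],
  [0, 0, -0.03, 0],
  [0, 0, -0.03, 0],
  [0, 0, -0.03, 0],
  [0, 0, -0.03, 0],
  [0, 0, -0.03, 0],
], claw=0.55)

```text
clock: 15.03
position: [0.5374, 0.1825, 0.0311]
tool_rot: [-3.142, -0.0, -3.1]
force: [0.7, -0.3, -0.4]
grip_width: 0.0385
```

Emit:
apply_moves([
  [0, 0, -0.5, 0],
  [0, 0, -1.2, 0],
  [0, 0, -2.2, 0],
  [0, 0, -3.2, 0],
  [0, 0, -4.2, 0],
  [0, 0, -5.2, 0],
  [0, 0, -6, 0],
  [0, 0, -6.5, 0],
  [0, 0, -6.5, 0],
  [0, 0, -6.5, 0],
])

```text
clock: 15.87
position: [0.5374, 0.1827, 0.0962]
tool_rot: [3.141, 0.0, -3.1]
force: [-0.2, 0.4, -0.1]
grip_width: 0.0382
```

```bash
python3 - <<'E'
from m import *
to(.5375,.1815,.08,np.pi+.0436)
g=cam('side'); cv2.imwrite('pics/laid_s.png',g['color'][:,:,::-1])
b=cv2.resize(g['color'][165:265,240:350],(660,600),interpolation=cv2.INTER_CUBIC)
cv2.imwrite('pics/laid.png',b[:,:,::-1])
E
```

```text
t 15.87 pos [0.5374 0.1827 0.0962] yaw -3.1003 F [-0.2  0.4 -0.1] w 0.0382 -> delta cm [-0.   -0.12  1.62] turn -0.002 q [-0.5   0.61  0.1   1.87 -0.09  0.66  1.27]
```

View pics/laid.png

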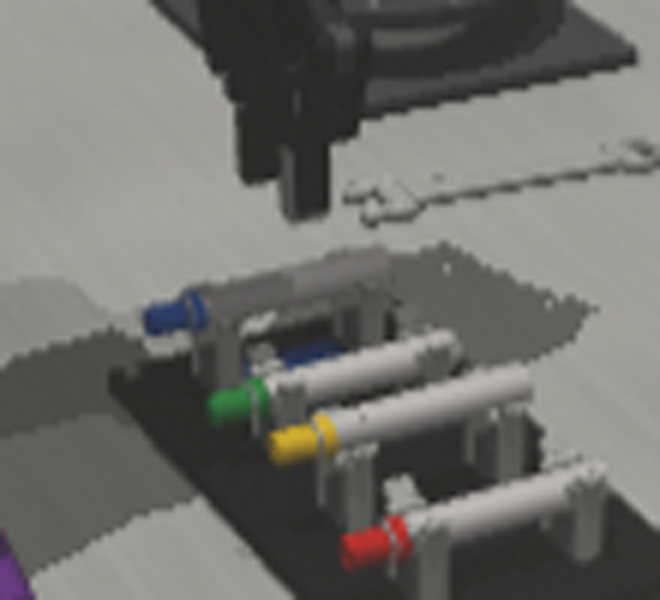

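Emit:
apply_moves([
  [0, -0.05, 0, 0],
  [0, -0.05, 0, 0],
  [0, -0.05, 0, 0],
  [0, -0.05, 0, 0],
  [0, -0.05, 0.6, 0],
  [0, -0.05, 1.2, 0],
  [0, -0.05, 1.8, 0],
  [0, -0.05, 2.4, 0],
  [0, -0.05, 2.6, 0],
  [0, -0.05, 2.6, 0],
], claw=1)

```text
clock: 16.75
position: [0.537, 0.1819, 0.0692]
tool_rot: [-3.141, -0.001, -3.1]
force: [-0.5, -0.4, 0.1]
grip_width: -0.0001
```

Emit:
apply_moves([
  [0, 0, 0.15, 0],
  [0, 0, 0.3, 0],
  [0, 0, 0.45, 0],
  [0, 0, 0.6, 0],
  [0, 0, 0.7, 0],
  [0, 0, 0.8, 0],
  [0, 0, 0.9, 0],
  [0, 0, 1.0, 0],
  [0, 0, 1.0, 0],
  [0, 0, 1.0, 0],
])

```text
clock: 17.58
position: [0.5377, 0.1821, 0.0603]
tool_rot: [3.141, 0.001, -3.101]
force: [0.2, -0.5, 3.5]
grip_width: -0.0003
```

Emit:
apply_moves([
  [0, 0, 0.1, 0],
  [0, 0, 0.2, 0],
  [0, 0, 0.3, 0],
  [0, 0, 0.4, 0],
  [0, 0, 0.5, 0],
  [0, 0, 0.6, 0],
  [0, 0, 0.7, 0],
  [0, 0, 0.75, 0],
  [0, 0, 0.75, 0],
  [0, 0, 0.75, 0],
])

```text
clock: 18.42
position: [0.5373, 0.182, 0.0525]
tool_rot: [-3.141, -0.0, -3.1]
force: [-0.2, 0.2, 1.4]
grip_width: -0.0002
```

Emit:
apply_moves([
  [0, 0, 0.1, 0],
  [0, 0, 0.2, 0],
  [0, 0, 0.25, 0],
  [0, 0, 0.3, 0],
  [0, 0, 0.35, 0],
  [0, 0, 0.4, 0],
  [0, 0, 0.4, 0],
  [0, 0, 0.4, 0],
  [0, 0, 0.4, 0],
  [0, 0, 0.4, 0],
])

```text
clock: 19.25
position: [0.5375, 0.1821, 0.0489]
tool_rot: [3.141, 0.0, -3.101]
force: [-2.0, -1.3, 6.4]
grip_width: -0.0005
```

Emit:
apply_moves([
  [0, 0, 0.05, 0],
  [0, 0, 0.1, 0],
  [0, 0, 0.15, 0],
  [0, 0, 0.15, 0],
  [0, 0, 0.15, 0],
  [0, 0, 0.15, 0],
  [0, 0, 0.15, 0],
  [0, 0, 0.15, 0],
  [0, 0, 0.15, 0],
  [0, 0, 0.15, 0],
])

```text
clock: 20.08
position: [0.5376, 0.1822, 0.0484]
tool_rot: [3.141, 0.001, -3.101]
force: [-8.9, -2.0, 29.0]
grip_width: -0.0
```

Emit:
apply_moves([
  [0, 0, -1, 0],
  [0, 0, -2, 0],
  [0, 0, -3, 0],
  [0, 0, -4, 0],
  [0, 0, -5, 0],
  [0, 0, -5, 0],
  [0, 0, -5, 0],
  [0, 0, -5, 0],
  [0, 0, -5, 0],
  [0, 0, -5, 0],
])

```text
clock: 20.92
position: [0.5372, 0.1819, 0.0966]
tool_rot: [-3.141, -0.001, -3.1]
force: [-0.1, -1.3, -0.0]
grip_width: -0.0001
```

```bash
python3 - <<'E'
from m import *
to(.542,.0545,.075,np.pi+.0436)
g=cam('side'); cv2.imwrite('pics/home_s.png',g['color'][:,:,::-1])
b=cv2.resize(g['color'][165:265,240:350],(660,600),interpolation=cv2.INTER_CUBIC)
cv2.imwrite('pics/home.png',b[:,:,::-1])
E
```

```text
t 20.92 pos [0.5372 0.1819 0.0966] yaw -3.1004 F [-0.1 -1.3 -0. ] w -0.0001 -> delta cm [  0.04 -12.75   2.16] turn -0.002 q [-0.5   0.61  0.1   1.87 -0.09  0.67  1.27]
```

View pics/home.png

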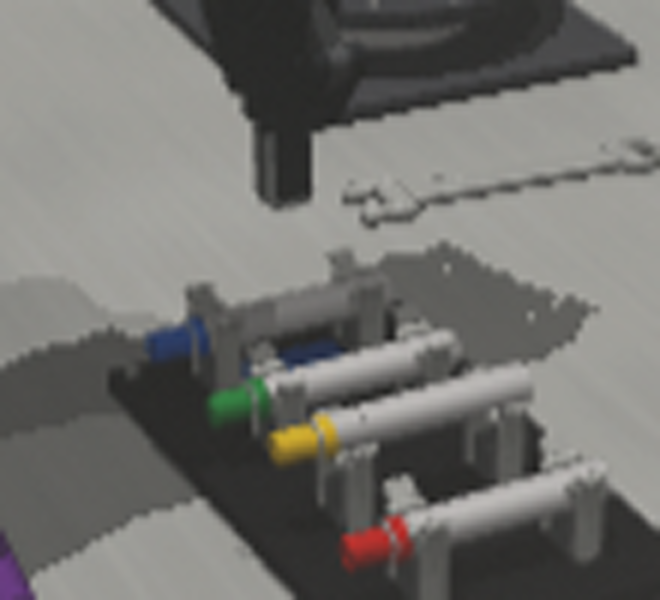

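Emit:
apply_moves([
  [0, -2, 0, 0],
  [0, -5, 0, 0],
  [0, -8, 0, 0],
  [0, -11, 0, 0],
  [0, -12.8, 0, 0],
  [0, -12.8, 0, 0],
  [0, -12.8, 0, 0],
  [0, -12.8, 1, 0],
  [0, -12.8, 2, 0],
  [0, -12.8, 2.4, 0],
])

```text
clock: 21.8
position: [0.5418, 0.0552, 0.0711]
tool_rot: [3.142, -0.002, -3.099]
force: [-0.3, 0.4, -0.8]
grip_width: -0.0003
```

Emit:
apply_moves([
  [0, 0, 0.15, 0],
  [0, 0, 0.3, 0],
  [0, 0, 0.45, 0],
  [0, 0, 0.6, 0],
  [0, 0, 0.75, 0],
  [0, 0, 0.9, 0],
  [0, 0, 1.05, 0],
  [0, 0, 1.2, 0],
  [0, 0, 1.2, 0],
  [0, 0, 1.2, 0],
])

```text
clock: 22.63
position: [0.543, 0.0542, 0.0612]
tool_rot: [3.142, 0.0, -3.1]
force: [1.2, 0.1, 0.4]
grip_width: 0.0
```

Emit:
apply_moves([
  [0, 0, 0.1, 0],
  [0, 0, 0.2, 0],
  [0, 0, 0.3, 0],
  [0, 0, 0.4, 0],
  [0, 0, 0.5, 0],
  [0, 0, 0.6, 0],
  [0, 0, 0.7, 0],
  [0, 0, 0.8, 0],
  [0, 0, 0.8, 0],
  [0, 0, 0.8, 0],
])

```text
clock: 23.47
position: [0.5425, 0.0541, 0.0529]
tool_rot: [-3.142, -0.0, -3.1]
force: [0.3, -0.3, -0.2]
grip_width: -0.0001
```

Emit:
apply_moves([
  [0, 0, 0.1, 0],
  [0, 0, 0.15, 0],
  [0, 0, 0.2, 0],
  [0, 0, 0.25, 0],
  [0, 0, 0.3, 0],
  [0, 0, 0.35, 0],
  [0, 0, 0.4, 0],
  [0, 0, 0.45, 0],
  [0, 0, 0.45, 0],
  [0, 0, 0.45, 0],
])

```text
clock: 24.3
position: [0.5427, 0.0542, 0.0489]
tool_rot: [3.142, 0.0, -3.1]
force: [-2.7, -0.3, 6.4]
grip_width: 0.0
```

Emit:
apply_moves([
  [0, 0, 0.05, 0],
  [0, 0, 0.08, 0],
  [0, 0, 0.08, 0],
  [0, 0, 0.08, 0],
  [0, 0, 0.08, 0],
  [0, 0, 0.08, 0],
  [0, 0, 0.08, 0],
  [0, 0, 0.08, 0],
  [0, 0, 0.08, 0],
  [0, 0, 0.08, 0],
])

```text
clock: 25.13
position: [0.5428, 0.0542, 0.0486]
tool_rot: [3.141, 0.0, -3.1]
force: [-5.2, 0.1, 20.5]
grip_width: 0.0003
```

Emit:
apply_moves([
  [0, 0, -1, 0],
  [0, 0, -2.5, 0],
  [0, 0, -4, 0],
  [0, 0, -6, 0],
  [0, 0, -8, 0],
  [0, 0, -10, 0],
  [0, 0, -12, 0],
  [0, 0, -14, 0],
  [0, 0, -15, 0],
  [0, 0, -15, 0],
])

```text
clock: 25.97
position: [0.5436, 0.0543, 0.1999]
tool_rot: [3.141, 0.003, -3.1]
force: [0.3, 0.8, 1.1]
grip_width: -0.0
```

Emit:
apply_moves([
  [0, -3, 0, 0],
  [0, -6, 0, 0],
  [0, -9, 0, 0],
  [0, -12, 0, 0],
  [0, -15, 0, 0],
  [0, -18, 0, 0],
  [0, -21, 0, 0],
  [0, -24, 0, 0],
  [0, -25, 0, 0],
  [0, -25, 0, 0],
])

```text
clock: 26.8
position: [0.5521, -0.1987, 0.1967]
tool_rot: [-3.141, -0.001, -3.104]
force: [-0.0, 0.4, 0.4]
grip_width: 0.0
```

```bash
python3 - <<'E'
from m import *
to(.542,-.2,.2,np.pi+.0436)
g=cam('side'); f=cam('top'); cv2.imwrite('pics/end_t.png',f['color'][:,:,::-1])
a=cv2.resize(f['color'][205:315,190:330],(509,400),interpolation=cv2.INTER_CUBIC)[:,:400]
b=cv2.resize(g['color'][165:265,240:340],(400,400),interpolation=cv2.INTER_CUBIC)
cv2.imwrite('pics/end.png',np.hstack([a,b])[:,:,::-1])
hsv=cv2.cvtColor(f['color'],cv2.COLOR_RGB2HSV).astype(int);H,S,V=hsv[:,:,0],hsv[:,:,1],hsv[:,:,2]
C=np.array([.5402,.0837]);a=.0436;Rz=np.array([[np.cos(a),-np.sin(a)],[np.sin(a),np.cos(a)]])
for n,h,y in [('blue',110,.096),('grn',62,.032),('yel',25,-.032),('red',0,-.096)]:
    e=proj(f,[*(C+Rz@[-.058,y]),.04])
    try:
        m,c=comp((np.minimum(abs(H-h),abs(H-180-h))<14)&(S>100)&(V>50),e); print(n,c,Rz.T@(atz(f,c,.04)[:2]-C),m.sum())
    except Exception as ex: print(n,ex)
E
```

```text
t 26.8 pos [ 0.5521 -0.1987  0.1967] yaw -3.1045 F [-0.   0.4  0.4] w 0.0 -> delta cm [ 1.01 -0.09 -0.33] turn -0.006 q [ 0.13  0.51  0.16  1.75 -0.09  0.9   1.94]
blue [219.03896104 286.63636364] [-0.05463212  0.09668735] 77
grn [246.24 285.34] [-0.05873729  0.03265607] 50
yel [273.07042254 280.5915493 ] [-0.05452923 -0.03134388] 71
red [300.1 277.5] [-0.05431635 -0.09558956] 70
```

View pics/end.png

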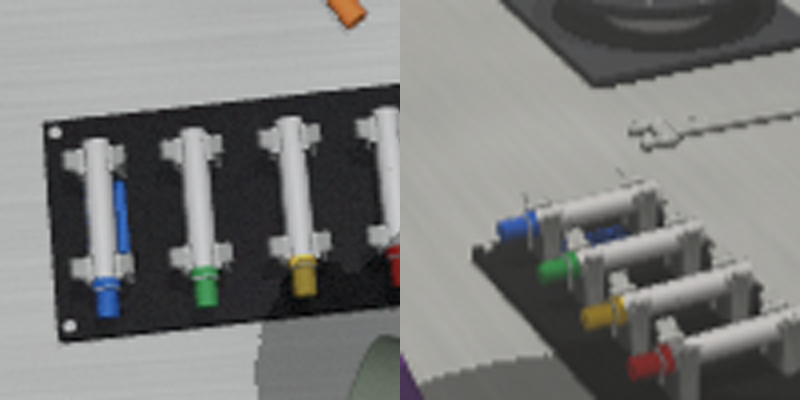

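```bash
python3 -c "
from workcell import workorder
print(workorder.job_done())"
```

```text
the job is handed in; nothing more can be done
None
```

I put both pins away and handed the job in at about 27 s on the robot's clock; no verdict was reported.

- **Blue pin:** I laid it on the empty clips over the blue marker with its knob on the same side as the others, let go, then pressed it home with the shut fingers.
- **Yellow pin:** I pressed it fully home the same way.
- **Last checks:** The final pictures show all four pins seated in line. The blue knob's position along the rack is within about 0.3 mm of the yellow and red knobs. The fingertips bottomed out at about 49 mm on both pins, the stated height of a seated barrel.
- **Disagreements:**
    - At the grasp, the blue pin lay about 4 mm to the side of where the cameras put it. The side force reached about 21 N and went away once I shifted the arm.
    - The green knob measured about 4 mm off from the rest. I think only part of that knob was picked up in the picture, since the pin looks unmoved.
    - My last confirming presses peaked higher than the 8 to 12 N given for snapping: about 29 N on blue and 20 N on yellow. Both are under the 40 N limit.

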